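Lock the swing bar of the dial jig with its taper pin

ROBOT

A 7-joint arm with a two-finger parallel gripper is mounted at the origin on a cart in front of the work surface, level with it; the furniture and walls round the work are solid. World frame = base frame: x ahead of the robot, y to its left, z up, the work surface at z = 0. Lengths are in m, angles in rad, forces in N, time in s.
With the tool pointing down it reaches from about 0.35 to 0.9 m from the base axis. Payload 8.1 kg.
Tool frame: the origin (TCP) lies on the centre line of the jaws, within the pads' length; the fingertips stand 19 mm ahead of it and the grasp point (between the pads) is the TCP (arm.tip_reach is the distance from the TCP to the fingertips, in m); z points along the fingers, y is the line along which they close (so a half turn about z gives the same grasp; the last joint's range is limited). The gripper opens to 92 mm and grips with 3 to 60 N. Pads are 19 mm wide; open, the fingers measure 130 mm over their backs; the gripper's body (75 mm by 190 mm) begins 47 mm behind the grasp point.
Start: joints at [1.085, 0.434, 0.025, 1.573, -0.012, 1.134, -0.075], TCP at [0.233, -0.58, 0.246] pointing down, gripper open.
Joint ranges: [-2.62, 2.62], [-0.44, 2.09], [-1.27, 1.32], [0.08, 2.57], [-1.32, 4.46], [0.12, 2], [-2.74, 2.74]. Speed limits (rad/s): [2.22, 2.22, 3.01, 3.01, 3.14, 3.14, 3.14].

INTERFACE

Orientations are given as a rotation vector (axis times angle).
In Python, from cell import arm gives the robot as it stands.
- The arm moves only by the tool arm_command, never from a script. Its argument "targets" is a list that holds one entry, the list of rows, each a list of 6 numbers: the shift along the tool's x, y, z in m, then the turn, a rotation vector about the tool's x, y, z in rad. A call has 1 to 10 rows; each row shifts and turns the commanded pose from where the row before left it, along the tool's axes as they then stand; what a row does not reach is not made up. A row lasts 1/8 s, in which the tool goes at most 62.5 mm and 10.7 degrees, less where a joint would pass 70% of its speed; a pose out of reach is approached as far as the arm can. A call with a gripper value outside its range is refused whole. "jaw" is the finger opening in m, from 0 to 0.0918, set as the call begins (left out, the last holds). The fingers move at their own pace and stop on an object; "newtons" is the grip in N (left out, the last holds). Time passes only in rows, so rows that do not move let the fingers close. It gives the time, the measured TCP pose, the force, the opening and the grip force at its end, in the units of the state.
- arm.observe(): the state, without advancing time (a new reading comes with each control period).
- arm.get_image(name): name is "scene" or "top" or "wrist"; returns a dict with "pixels" (480x640x3 uint8, red, green, blue), "z_map" (480x640 float32, m along the optical axis (not along the pixel's ray), 0 where there is no reading), "fx", "fy", "cx", "cy" (pixels), "xyz" and "rotation" of the camera in the world; the wrist camera has in their place "T_tool_cam" (4x4, takes a point from camera to tool coordinates, whose origin is the TCP and whose axes are the flange's). Camera axes: x right, y down, z forward; pixel columns grow to the right and rows downward; lengths in m; the calibration is good to about 2 mm. The wrist camera is an equidistant fisheye: a pixel r from the principal point sees the ray r / f radians off the axis. A picture is of the moment at which its call begins: read the wrist's pose just before it.
- arm.sign_off(): hands the job in; it is judged then, once.
The state is a dict: "clock": time; "joints": joint angles; "dq": joint speeds; "joint_efforts": joint torques, N m; "position": TCP position; "ee_rot": TCP orientation; "force": force on the tool from outside, world axes, zero at the start; "ft_torque": the same for the moment, N m; "width": opening from 0.0 (shut) to 1.0 (fully open); "gripper_force": force on a finger pad.
Only numpy, scipy, OpenCV 4.12 (cv2) and the standard library are available. Lean on these libraries where they do the work, as an engineer would, in place of code of your own. Each camera call takes 0.05 s, during which the arm holds its last target. There are 200 camera calls.

TASK

Push the swing bar of the assembly jig round by its upright post until the hole in its other end lies over the socket in the base. Take the round-headed taper pin from the wooden stand, stand it loosely upright through the hole in the socket and let go of it; then press it down from above until its collar sits fully home on the bar, so that friction alone holds it. Leave the square-headed straight pin in the stand.

Things in the scene. Friction and masses are not known exactly. Their poses are not given: they have to be found in the camera images.
- pivot (a point): Centre of the swing bar's pivot, at the height of the bar's top face (48 mm above the table). Belongs to the fixed jig: a grey block 176 x 120 x 36 mm on the table, its frame turned about z with the jig. The jig's x axis runs from the socket (at x = -60 mm) through the pivot. A nut with washer stands 12 mm above the bar here, 34 mm across.
- socket (a point): On the upright axis of the tapered socket in the jig's base, 60 mm from the pivot along the jig's -x, at the height of the bar's top face (48 mm above the table): where the collar's underside lies when the pin is home. The mouth in the base's top (36 mm above the table) is 17 mm wide; from 7 mm below, four springy steel segments, about 10 mm apart, match the pin's taper.
- bar (a joint): Angle of the swing bar, flat aluminium, 164 x 44 x 11 mm, pivoted in its middle. 0 = its 16 mm hole over the socket; positive = counter-clockwise from above. Starts between 0.7 and 1.5, can go from -0.6 to 1.7; stiff (about 2 N at the post), stays where it is left. The pin goes through when it is within about 0.04 of 0.
- push_post (a point): Middle of the free height of the upright round steel post on the bar, 14 mm in diameter, 60 mm from the pivot at the end opposite to the hole; it rises 40 mm above the bar's top face, to 88 mm above the table; this point is 68 mm above the table.
- bar_hole (a point): Centre of the upper mouth of the 16 mm hole in the swing bar, 60 mm from the pivot, at the bar's top face.
- pin_knob (a point): Centre of the taper pin's round steel knob: 16 mm in diameter, 36 mm tall (18 mm below to 18 mm above this point), upright. Under the knob is a round collar 24 mm wide and 5 mm thick, its underside 23 mm below this point. At the start the pin hangs by this collar in one of the two holes of the stand.
- pin_collar (a point): Centre of the underside of the taper pin's collar; z axis along the pin, upwards.
- straight_head (a point): Centre of the 20 mm square head of the plain straight pin, which hangs in the other hole of the stand and stays there.
- stand: Fixed wooden block 60 x 130 x 52 mm (its x, y, z) with two upright holes 36 mm either side of its centre along its y axis; the two pins hang in them, which in which varies. Origin: centre of its underside.
- taper_pin: The taper pin as a whole, 86 mm long; origin at the tip of its nose, 68 mm below the knob's centre; z along the pin. The shank below the collar is 45 mm long and tapers from 15 mm to 9.5 mm, then in its last 6 mm to a 5 mm nose. Under its own weight it stops in the socket with the collar about 10 mm above the bar; pressing it home takes about 10 N, after which friction holds it.
Mind the look-alikes: they are no part of the job. What is shaped like the taper_pin but orange or red is not meant.

How it is judged:
By the outcome, as a careful person would: the job done as asked, in the order asked, and still so for the second after the job is handed in, with the robot touching nothing.
It also fails if it takes over 61 s, if anything falls off the work surface, if the arm or the gripper's body presses on something with over 40 N, if the wrist force passes 120 N, or if a joint passes its speed limit or range.

## Working session

There is one attempt and no reset: what is moved stays moved. The work goes in short steps, Python scripts to look and compute and a tool call to move; the robot and the scene stay as the last step left them, time stands still between calls to the robot, and variables do not carry over. Pictures are saved under pics/ and viewed, at most 13 in all, crops included, and the job is handed in when it is done.

Besides the shell and the picture viewer there is one more tool, called as name(argument=value, ...), one argument or row to a line, values as JSON. arm_command: Moves the arm, as the interface text tells. Its arguments: {"type":"object","properties":{"targets":{"type":"array","items":{"type":"array","items":{"type":"array","items":{"type":"number"}}}},"jaw":{"type":"number"},"newtons":{"type":"number"}},"required":["targets"]}

```bash
ls; mkdir -p pics; cat > h.py <<'E'
import numpy as np, cv2
from cell import arm
from scipy.spatial.transform import Rotation as R
def grab(n):
    s=arm.observe(); im=arm.get_image(n); im['s']=s; return im
def pose(im):
    if 'T_tool_cam' in im:
        s=im['s']; T=np.eye(4); T[:3,:3]=rot(s['ee_rot']); T[:3,3]=s['position']; T=T@im['T_tool_cam']; return T[:3,:3],T[:3,3]
    r=np.array(im['rotation']); 
    return (r if r.shape==(3,3) else rot(r)), np.array(im['xyz'])
def rot(r):
    r=np.array(r,float)
    return r if r.shape==(3,3) else R.from_rotvec(r).as_matrix()
def ray(im,u,v):
    x=(u-im['cx'])/im['fx'];y=(v-im['cy'])/im['fy']
    if 'T_tool_cam' in im:
        t=np.hypot(x,y); k=np.sin(t)/max(t,1e-9); d=np.array([x*k,y*k,np.cos(t)])
    else: d=np.array([x,y,1.])
    Rm,p=pose(im); return p,Rm@d
def onz(im,u,v,z):
    p,d=ray(im,u,v); return p+d*(z-p[2])/d[2]
def proj(im,P):
    Rm,p=pose(im); c=Rm.T@(np.array(P)-p)
    if 'T_tool_cam' in im:
        r=np.hypot(c[0],c[1]); t=np.arctan2(r,c[2]); x,y=c[:2]/max(r,1e-9)*t
    else: x,y=c[:2]/c[2]
    return im['fx']*x+im['cx'],im['fy']*y+im['cy']
def tri(obs):
    A=np.zeros((3,3));b=np.zeros(3)
    for im,u,v in obs:
        p,d=ray(im,u,v); d=d/np.linalg.norm(d); M=np.eye(3)-np.outer(d,d); A+=M;b+=M@p
    X=np.linalg.solve(A,b); return X
def save(im,name,box=None,scale=1):
    a=im['pixels'][:,:,::-1]
    if box: a=a[box[1]:box[3],box[0]:box[2]]
    if scale!=1:a=cv2.resize(a,None,fx=scale,fy=scale,interpolation=cv2.INTER_CUBIC)
    cv2.imwrite('pics/'+name,a)
E
python3 - <<'E'
from h import *
print(arm.observe(), arm.tip_reach)
for n in('scene','top'):
    im=grab(n); save(im,n+'0.png'); print(n,im['xyz'],im['rotation'],im['fx'],im['cx'],im['cy'])
    np.savez('pics/'+n+'0.npz',**{k:v for k,v in im.items() if k!='s'})
E
```

```text
pics
{'clock': 0.0, 'joints': array([ 1.0854211 ,  0.43519365,  0.02493345,  1.57408782, -0.01157346,
        1.13400686, -0.07511665]), 'dq': array([ 0.00037046, -0.00027305, -0.00063002, -0.00113253, -0.001073  ,
        0.00101303, -0.00050003]), 'joint_efforts': array([-2.41661357e-03, -6.67871332e+01,  9.84374397e-01, -3.14466691e+01,
       -6.06281147e-02,  4.27198922e-02,  1.43541374e-04]), 'position': array([ 0.2332182 , -0.5793386 ,  0.24496631]), 'ee_rot': array([-3.08278192e+00, -5.97254444e-01,  6.88911515e-04]), 'force': array([-0.61620739, -0.81022057, -0.29718083]), 'ft_torque': array([-0.01190135, -0.01754075,  0.02310719]), 'gripper_force': 0.0, 'width': 1.0019954863826626} 0.019
scene [-0.11324006  0.63159472  0.47973543] [-1.05252284  2.12739524 -1.30132867] 501.98317167546566 317.6380748882077 241.0490283614662
top [0.32762379 0.16480463 0.89811473] [-2.14410154  2.0758438  -0.21085067] 476.3457678408193 317.7506934236834 239.9702056569387
```

View pics/top0.png

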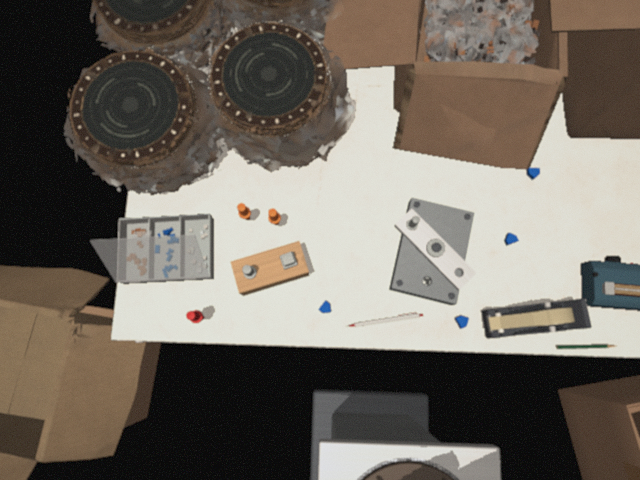

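View pics/scene0.png

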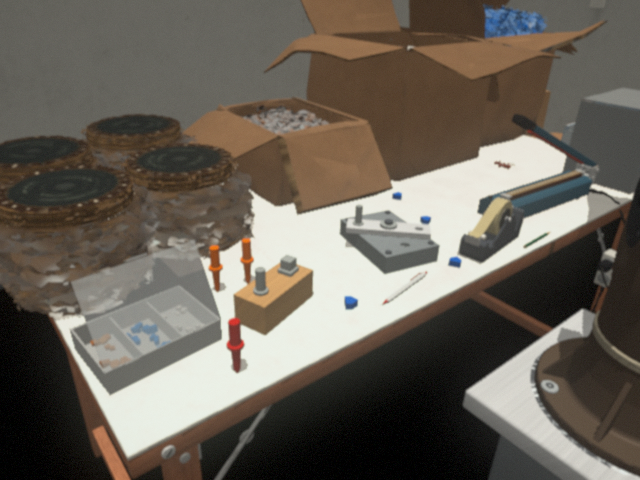

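The top view shows the round steel knob at (250,270) and the square head at (289,259). The look-alikes are orange at (244,211) and (275,216), and red at (195,316). On the jig, the post is at about (413,223), the nut at (436,247), the bar hole at (459,271) and the socket at (427,281). In the scene view the round knob is at (260,280) and the square head at (289,264). I choose the round steel knob at top (250,270), and will check it in one close crop.

```bash
python3 - <<'E'
from h import *
t=dict(np.load('pics/top0.npz')); s=dict(np.load('pics/scene0.npz'))
def c(im,x,y,w,h,k): return cv2.resize(im['pixels'][y:y+h,x:x+w,::-1],None,fx=k,fy=k,interpolation=cv2.INTER_CUBIC)
A=np.hstack([c(t,385,190,100,75*2-30,4)[:300*2][:480],c(t,225,230,100,120,4)[:480]])
B=None
cv2.imwrite('pics/c1.png',A)
B=np.hstack([c(s,225,230,100,120,4),c(s,335,195,100,120,4)])
cv2.imwrite('pics/c2.png',B)
# depth probes
for n,im,pts in(('top',t,[(413,223),(436,247),(459,271),(427,281),(250,270),(289,259),(240,280)]),('scene',s,[(260,280),(289,264),(359,213),(390,223)])):
    for u,v in pts:
        z=im['z_map'][v,u]; Rm,p=pose(im); x=Rm@(np.array([(u-im['cx'])/im['fx'],(v-im['cy'])/im['fy'],1])*z)+p
        print(n,u,v,x.round(4))
E
```

```text
top 413 223 [0.5351 0.005  0.076 ]
top 436 247 [ 0.4962 -0.0389  0.0601]
top 459 271 [ 0.4582 -0.0866  0.0332]
top 427 281 [ 0.44   -0.0315  0.0174]
top 250 270 [0.4392 0.2863 0.0946]
top 289 259 [0.4632 0.2221 0.0767]
top 240 280 [0.4265 0.3093 0.0527]
scene 260 280 [0.4324 0.2981 0.0772]
scene 289 264 [0.4494 0.2332 0.0745]
scene 359 213 [0.5305 0.0086 0.0739]
scene 390 223 [ 0.4897 -0.0381  0.0553]
```

View pics/c1.png

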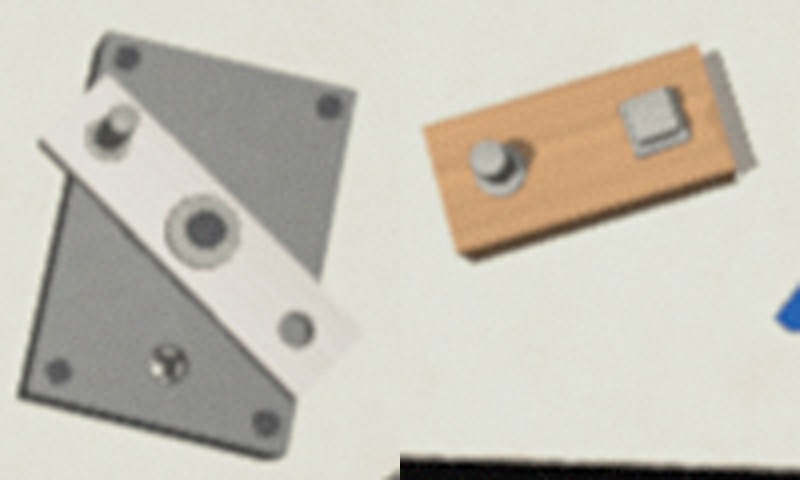

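View pics/c2.png

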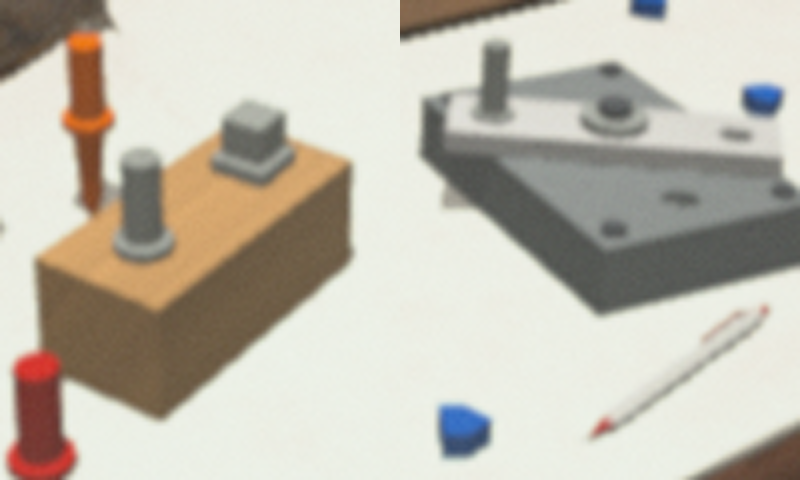

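The crops confirm the choice. The round knob with a round collar has its top centre at top (246.9,269.6) and scene (260.1,268.9), and the square head is the other pin. The post top is at (415.4,219.4) / (358.6,205.6), and the hole and socket are clearly visible.

```bash
python3 - <<'E'
from h import *
t=dict(np.load('pics/top0.npz')); s=dict(np.load('pics/scene0.npz'))
P={'post':((415.4,219.4),(358.6,205.6),.088),'nut':((435.9,247.1),(388.4,220.6),.060),'hole':((458.9,271.9),(418.6,228.1),.048),'sock':((427.1,280.6),(404.6,244.1),.036),'knob':((246.9,269.6),(260.1,268.9),.093),'sq':((288,258.6),(288.4,258.4),.08)}
X={}
for k,(a,b,z) in P.items():
    x=tri([(t,*a),(s,*b)]); X[k]=onz(t,*a,z); print(k,'tri',x.round(4),'top@z',X[k].round(4),'scene@z',onz(s,*b,z).round(4))
n=X['nut'][:2]
for k in('post','hole','sock'): d=X[k][:2]-n; print(k,np.linalg.norm(d).round(4),np.degrees(np.arctan2(d[1],d[0])).round(1))
d=(X['knob']-X['sq'])[:2]; print('knob-sq',np.linalg.norm(d),np.degrees(np.arctan2(d[1],d[0])))
o=arm.observe(); print(rot(o['ee_rot']).round(3))
im=grab('wrist');print(im['T_tool_cam'].round(3),im['fx'])
E
```

```text
post tri [0.5395 0.0024 0.0848] top@z [0.5387 0.0031 0.088 ] scene@z [0.5341 0.0075 0.088 ]
nut tri [ 0.4963 -0.0395  0.0576] top@z [ 0.496  -0.0387  0.06  ] scene@z [ 0.4926 -0.0359  0.06  ]
hole tri [ 0.4545 -0.083   0.0456] top@z [ 0.4543 -0.0821  0.048 ] scene@z [ 0.4511 -0.0793  0.048 ]
sock tri [ 0.4386 -0.0281  0.0338] top@z [ 0.4383 -0.0275  0.036 ] scene@z [ 0.4357 -0.0248  0.036 ]
knob tri [0.4404 0.2923 0.0906] top@z [0.44   0.2919 0.093 ] scene@z [0.437  0.2945 0.093 ]
sq tri [0.4642 0.2239 0.0748] top@z [0.4634 0.2236 0.08  ] scene@z [0.4566 0.2291 0.08  ]
post 0.0597 44.4
hole 0.0601 -133.9
sock 0.0588 169.0
knob-sq 0.07216543058744429 108.91918345380023
[[ 0.928  0.374 -0.001]
 [ 0.374 -0.928  0.001]
 [-0.    -0.001 -1.   ]]
[[ 0.    -0.964 -0.267  0.072]
 [ 1.     0.     0.    -0.   ]
 [-0.    -0.267  0.964 -0.138]
 [ 0.     0.     0.     1.   ]] 371.64829954431775
```

Both views agree to within about 4 mm, and the distances match the text: 59.7, 60.1 and 58.8 mm from the pivot, and 72.2 mm between the pins. The bar is at about +1.0 rad. Next I check clearances and move off.

```bash
cat >> h.py <<'E'
def yaw(o): r=rot(o['ee_rot']); return np.degrees(np.arctan2(r[1,0],r[0,0]))
def plan(x,y,z,a=None):
    o=arm.observe(); d=np.array([x,y,z])-o['position']; r=rot(o['ee_rot']).T@d
    print('clk',round(o['clock'],2),'pos',o['position'].round(4),'yaw',yaw(o).round(2),'F',o['force'].round(1),'w',round(o['width'],3),'| tool shift mm',(r*1000).round(1),'turn z rad',None if a is None else np.radians(yaw(o)-a).round(4),'tilt',rot(o['ee_rot'])[:,2].round(3),'j',o['joints'].round(2))
E
python3 - <<'E'
from h import *
t=dict(np.load('pics/top0.npz')); Rm,p=pose(t)
v,u=np.mgrid[:480,:640]; z=t['z_map']; X=np.stack([(u-t['cx'])/t['fx']*z,(v-t['cy'])/t['fy']*z,z],-1)@Rm.T+p
for lo in np.arange(.5,.8,.05):
    print(round(lo,2),[round(float(X[(X[...,0]>lo)&(X[...,0]<lo+.05)&(X[...,1]>y)&(X[...,1]<y+.05)&(z>0)][:,2].max(initial=0)),3) for y in np.arange(-.3,.4,.05)])
plan(.5387,.003,.25,44.4)
E
```

```text
0.5 [0.004, 0.016, 0.016, 0.039, 0.055, 0.089, 0.091, 0.004, 0.005, 0.005, 0.088, 0.089, 0.09, 0.042]
0.55 [0.004, 0.005, 0.005, 0.042, 0.043, 0.05, 0.052, 0.004, 0.005, 0.004, 0.052, 0.089, 0.089, 0.042]
0.6 [0.005, 0.005, 0.005, 0.004, 0.005, 0.005, 0.004, 0.005, 0.005, 0.083, 0.141, 0.142, 0.134, 0.187]
0.65 [0.016, 0.094, 0.09, 0.083, 0.076, 0.054, 0.038, 0.004, 0.089, 0.172, 0.174, 0.173, 0.173, 0.189]
0.7 [0.004, 0.335, 0.33, 0.325, 0.143, 0.14, 0.13, 0.004, 0.133, 0.173, 0.173, 0.173, 0.173, 0.189]
0.75 [0.334, 0.335, 0.331, 0.328, 0.178, 0.176, 0.173, 0.163, 0.146, 0.173, 0.174, 0.173, 0.173, 0.179]
0.8 [0.0, 0.172, 0.155, 0.173, 0.173, 0.167, 0.172, 0.16, 0.146, 0.172, 0.173, 0.173, 0.174, 0.172]
clk 0.15 pos [ 0.2333 -0.5794  0.2451] yaw 21.93 F [0.6 1.  0.1] w 1.0 | tool shift mm [ 500.8 -426.2   -4.4] turn z rad -0.3922 tilt [-0.001  0.001 -1.   ] j [ 1.09  0.44  0.02  1.57 -0.01  1.13 -0.08]
```

arm_command(
  targets=[
    [[0.035,-0.03,0,0,0,0],[0.035,-0.03,0,0,0,0],[0.035,-0.03,0,0,0,0],[0.035,-0.03,0,0,0,0],[0.035,-0.03,0,0,0,0],[0.035,-0.03,0,0,0,0],[0.035,-0.03,0,0,0,0],[0.035,-0.03,0,0,0,0],[0.035,-0.03,0,0,0,0],[0.035,-0.03,0,0,0,0]],
  ],
  jaw=0.05,
)

```text
clock: 1.4
position: [0.4465, -0.1694, 0.2457]
ee_rot: [3.084, 0.597, -0.0]
force: [-0.5, -0.9, -0.0]
width: 0.542
gripper_force: 0.0
```

arm_command(
  targets=[
    [[0.035,-0.03,0,0,0,0],[0.035,-0.03,0,0,0,0],[0.035,-0.03,0,0,0,0],[0.035,-0.03,0,0,0,0],[0,0,0,0,0,-0.13],[0,0,0,0,0,-0.13],[0,0,0,0,0,-0.13],[0,0,0,0,0,0]],
  ],
)

```text
clock: 2.4
position: [0.5309, -0.0073, 0.2455]
ee_rot: [-2.91, -1.183, 0.001]
force: [0.3, 0.1, -0.9]
width: 0.546
gripper_force: 0.0
```

```bash
python3 - <<'E'
from h import *
plan(.5387,.003,.15,44.4)
im=grab('wrist'); save(im,'w1.png'); print(proj(im,[.5387,.003,.088]),proj(im,[.496,-.0387,.06]),proj(im,[.4383,-.0275,.036]))
E
```

```text
clk 2.4 pos [ 0.5309 -0.0073  0.2455] yaw 44.23 F [ 0.3  0.1 -0.9] w 0.546 | tool shift mm [12.8 -1.9 95.5] turn z rad -0.003 tilt [-0.001  0.    -1.   ] j [ 0.21  0.31 -0.38  1.78  0.13  1.08 -1.01]
(np.float64(318.4524808631699), np.float64(212.34883953467656)) (np.float64(318.8652501999968), np.float64(269.65961097535165)) (np.float64(271.9212716147777), np.float64(292.0289194954532))
```

View pics/w1.png

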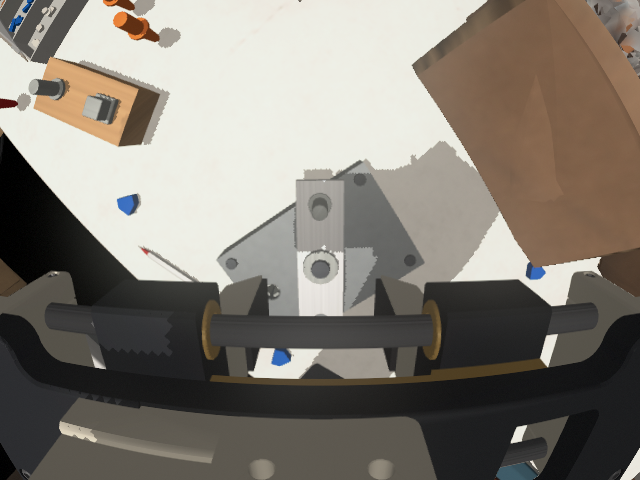

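In the wrist view the post top is at about (319,211), the nut at (320,268) and the socket at (272,291). The predictions were (318,212), (319,270) and (272,292), so the estimates hold. I go down over the post with the jaws straddling it.

arm_command(
  targets=[
    [[0.013,-0.002,0.035,0,0,0],[0,0,0.035,0,0,0],[0,0,0.035,0,0,0],[0,0,0.035,0,0,0],[0,0,0.031,0,0,0],[0,0,0,0,0,0],[0,0,0,0,0,0]],
  ],
)

```text
clock: 3.32
position: [0.5397, 0.0035, 0.0757]
ee_rot: [2.91, 1.182, 0.001]
force: [-0.4, 0.1, 0.3]
width: 0.544
gripper_force: 0.0
```

arm_command(
  targets=[
    [[0,0,0,0,0,0],[0,0,0,0,0,0],[0,0,0,0,0,0],[0,0,0,0,0,0]],
  ],
  jaw=0.018,
  newtons=5,
)

```text
clock: 3.82
position: [0.5391, 0.0033, 0.0749]
ee_rot: [2.91, 1.183, 0.0]
force: [0.2, 0.1, -0.4]
width: 0.2
gripper_force: 0.0
```

```bash
python3 - <<'E'
from h import *
plan(.5387,.003,.074,44.4)
E
```

```text
clk 3.83 pos [0.5391 0.0033 0.0749] yaw 44.26 F [ 0.2  0.1 -0.4] w 0.2 | tool shift mm [-0.5 -0.1  0.9] turn z rad -0.0024 tilt [ 0. -0. -1.] j [ 0.13  0.53 -0.33  1.94  0.25  0.71 -1.14]
```

arm_command(
  targets=[
    [[-7e-05,0.0029,0,0,0,0.0483],[-7e-05,0.0029,0,0,0,0.0483],[-7e-05,0.0029,0,0,0,0.0483],[-7e-05,0.0029,0,0,0,0.0483],[-7e-05,0.0029,0,0,0,0.0483],[-7e-05,0.0029,0,0,0,0.0483],[-7e-05,0.0029,0,0,0,0.0483],[-7e-05,0.0029,0,0,0,0.0483],[-7e-05,0.0029,0,0,0,0.0483],[-7e-05,0.0029,0,0,0,0.0483]],
  ],
)

```text
clock: 5.08
position: [0.5539, -0.0215, 0.0748]
ee_rot: [-3.109, -0.449, -0.001]
force: [0.2, 3.0, -0.6]
width: 0.195
gripper_force: 1.3
```

arm_command(
  targets=[
    [[-7e-05,0.0029,0,0,0,0.0483],[-7e-05,0.0029,0,0,0,0.0483],[-7e-05,0.0029,0,0,0,0.0483],[-7e-05,0.0029,0,0,0,0.0483],[-7e-05,0.0029,0,0,0,0.0483],[-7e-05,0.0029,0,0,0,0.0483],[-7e-05,0.0029,0,0,0,0.0483],[-7e-05,0.0029,0,0,0,0.0483],[-7e-05,0.0029,0,0,0,0.0483],[0,0.001,0,0,0,0.0483]],
  ],
)

```text
clock: 6.32
position: [0.5552, -0.0487, 0.0747]
ee_rot: [3.126, -0.309, -0.0]
force: [1.4, 1.8, 2.0]
width: 0.195
gripper_force: 1.1
```

```bash
python3 - <<'E'
from h import *
plan(.496+.06*np.cos(np.radians(-11)),-.0387+.06*np.sin(np.radians(-11)),.075,-11)
t=grab('top'); s=grab('scene')
def c(im,x,y,w,h,k): return cv2.resize(im['pixels'][y:y+h,x:x+w,::-1],None,fx=k,fy=k,interpolation=cv2.INTER_CUBIC)
cv2.imwrite('pics/c3.png',np.hstack([c(t,385,190,100,120,4),c(s,335,195,100,120,4)]))
E
```

```text
clk 6.33 pos [ 0.5552 -0.0487  0.0747] yaw -11.28 F [1.4 1.8 2. ] w 0.195 | tool shift mm [ 0.   1.5 -0.3] turn z rad -0.0049 tilt [-0. -0. -1.] j [ 0.04  0.53 -0.06  1.91  0.05  0.7  -1.82]
```

View pics/c3.png

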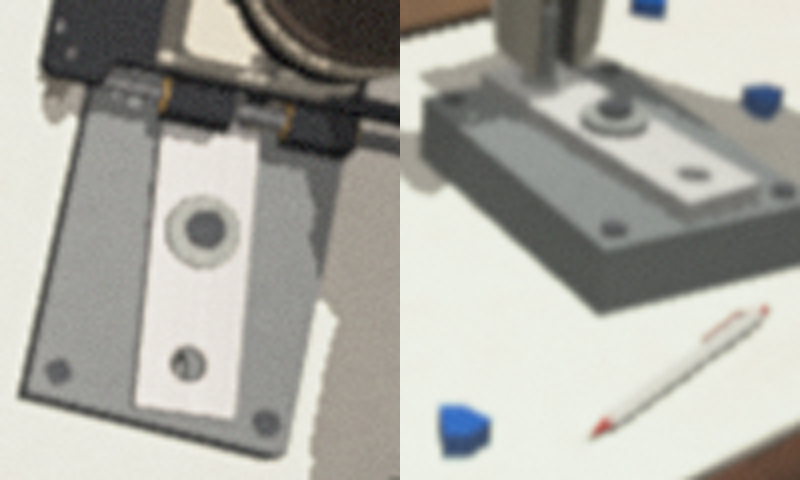

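The bar is nearly round: its hole is at top (431.8,280.5), with part of the socket still hidden. I take the jig's axis from its four screws.

```bash
python3 - <<'E'
from h import *
t=dict(np.load('pics/top0.npz'))
f=lambda x,y,z: onz(t,385+(x+.5)/4-.5,190+(y+.5)/4-.5,z)[:2]
S=[f(*p,.036) for p in((58,371),(127,57),(265,423),(330,106))]
print([x.round(4) for x in S]); ang=lambda d:np.degrees(np.arctan2(d[1],d[0])).round(2)
print(ang(S[1]-S[0]),ang(S[3]-S[2]),'perp',ang(S[2]-S[0])+90,ang(S[3]-S[1])+90,'centre',np.mean(S,0))
n=f(205,230,.06); print('nut',n,'hole',ang(n-f(188,363,.048)),'bar edges',ang(f(160,140,.048)-f(135,405,.048)),ang(f(257,160,.048)-f(236,415,.048)),'sock',f(170,364,.036))
E
```

```text
[array([0.4335, 0.0232]), array([ 0.5824, -0.0094]), array([ 0.413 , -0.0699]), array([ 0.5617, -0.1038])]
-12.37 -12.83 perp -12.420000000000002 -12.400000000000006 centre [ 0.49762125 -0.03998766]
nut [ 0.49598003 -0.03868365] hole -5.63 bar edges -5.96 -5.89 sock [ 0.43830115 -0.02753908]
```

arm_command(
  targets=[
    [[0,0.0014,0,0,0,0.01],[0,0.0014,0,0,0,0.01],[-0.0001,0.0014,0,0,0,0.01],[-0.0002,0.0014,0,0,0,0.01],[-0.0002,0.0012,0,0,0,0.01],[0,0,0,0,0,0]],
  ],
)

```text
clock: 7.18
position: [0.5533, -0.0551, 0.0748]
ee_rot: [3.118, -0.382, -0.0]
force: [1.3, 1.3, 1.3]
width: 0.197
gripper_force: 0.7
```

arm_command(
  targets=[
    [[0,-0.002,0,0,0,0],[0,0,0,0,0,0],[0,0,0,0,0,0]],
  ],
  jaw=0.04,
)

```text
clock: 7.55
position: [0.5536, -0.053, 0.0746]
ee_rot: [3.118, -0.381, -0.001]
force: [1.8, -0.3, -0.2]
width: 0.425
gripper_force: 0.0
```

arm_command(
  targets=[
    [[0,0,0.0,0,0,0],[0,0,-0.04,0,0,0],[-0.02,0,-0.04,0,0,0],[-0.02,0,-0.04,0,0,0],[-0.02,0,-0.03,0,0,0],[-0.02,0,0,0,0,0],[-0.02,0,0,0,0,0],[0,0,0,0,0,0]],
  ],
)

```text
clock: 8.55
position: [0.4558, -0.0286, 0.2249]
ee_rot: [3.118, -0.38, -0.0]
force: [0.4, -0.1, 0.6]
width: 0.436
gripper_force: 0.0
```

```bash
python3 - <<'E'
from h import *
plan(.4404,.2915,.2)
t=grab('top'); w=grab('wrist')
def c(im,x,y,w,h,k): return cv2.resize(im['pixels'][y:y+h,x:x+w,::-1],None,fx=k,fy=k,interpolation=cv2.INTER_CUBIC)
print(proj(w,[.438,-.0275,.036]),proj(w,[.496,-.0387,.06]))
cv2.imwrite('pics/c4.png',np.hstack([c(t,385,190,100,120,4),c(w,260,180,100,120,4)]))
E
```

```text
clk 8.55 pos [ 0.4558 -0.0286  0.2249] yaw -13.91 F [ 0.4 -0.1  0.6] w 0.436 | tool shift mm [ -91.9 -307.    24.9] turn z rad None tilt [-0. -0. -1.] j [ 0.01  0.19 -0.08  1.99  0.02  0.97 -1.89]
(np.float64(324.8754075923477), np.float64(239.30200462060373)) (np.float64(321.5509886273826), np.float64(177.52562928955425))
```

View pics/c4.png

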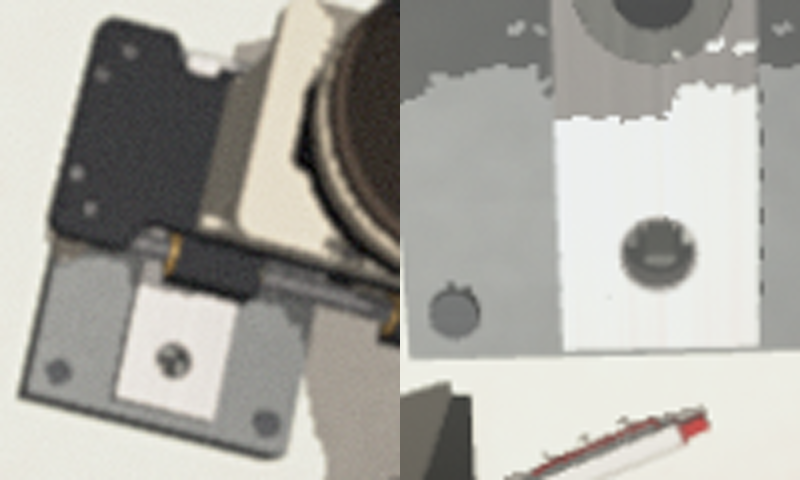

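The socket now shows inside the hole in both views, with the hole at crop (658,253) of the wrist picture. I check the angle in numbers, using the bar's edges against the base's edge.

```bash
python3 - <<'E'
from h import *
w=grab('wrist')
g=cv2.cvtColor(w['pixels'],cv2.COLOR_RGB2GRAY)
f=lambda x,y,z: onz(w,260+(x-400+.5)/4-.5,180+(y+.5)/4-.5,z)[:2]
ang=lambda d:np.degrees(np.arctan2(d[1],d[0])).round(2)
print('bar end',ang(f(562,351,.048)-f(760,347,.048))-90,'sides',ang(f(554,125,.048)-f(562,345,.048)),ang(f(761,90,.048)-f(759,345,.048)),'base',ang(f(410,358,.036)-f(799,350,.036))-90)
h=f(658,253,.048); print('hole',h,'axis',ang(np.array([.4965,-.039])-h))
# hole contour centre + bar long sides by mask
m=((g<170)).astype(np.uint8)
cs,_=cv2.findContours(m,cv2.RETR_CCOMP,cv2.CHAIN_APPROX_NONE)
for c in cs:
    (x,y),r=cv2.minEnclosingCircle(c)
    if 6<r<14 and abs(x-325)<25 and abs(y-240)<25: print('hole contour',x,y,r,onz(w,x,y,.048),ray(w,x,y)[0])
E
```

```text
bar end -12.719999999999999 sides -12.82 -13.23 base -12.569999999999993
hole [ 0.43881872 -0.02687843] axis -11.87
hole contour 324.0932312011719 243.940673828125 9.141839981079102 [ 0.43787459 -0.02661764  0.048     ] [ 0.5273825  -0.04624151  0.36312264]
```

The bar is at −12.9° against −12.5° for the base, well within tolerance. The hole lies at about (0.438, −0.027). Now for the pin: I cross over to hover near it and turn the wrist to a comfortable yaw.

arm_command(
  targets=[
    [[-0.0115,-0.0384,0,0,0,0],[-0.0115,-0.0384,0,0,0,0],[-0.0115,-0.0384,0,0,0,0],[-0.0115,-0.0384,0,0,0,0],[-0.0115,-0.0384,0,0,0,0],[-0.0115,-0.0384,0,0,0,0],[-0.0115,-0.0384,0,0,0,0],[-0.0115,-0.0384,0,0,0,0],[0,0,0,0,0,-0.16],[0,0,0,0,0,-0.16]],
  ],
)

```text
clock: 9.95
position: [0.442, 0.2925, 0.2242]
ee_rot: [-3.139, -0.13, 0.001]
force: [0.1, -0.3, 0.7]
width: 0.438
gripper_force: 0.0
```

arm_command(
  targets=[
    [[0,0,0,0,0,-0.16],[0,0,0,0,0,-0.16],[0,0,0,0,0,0],[0,0,0,0,0,0]],
  ],
  jaw=0.04,
)

```text
clock: 10.45
position: [0.4419, 0.2915, 0.2245]
ee_rot: [-3.081, -0.613, 0.0]
force: [0.1, 0.6, 0.2]
width: 0.434
gripper_force: 0.0
```

```bash
python3 - <<'E'
from h import *
plan(.4398,.2919,.2)
w=grab('wrist'); save(w,'w2.png',(220,180,420,330),4)
print(proj(w,[.44,.292,.093]))
import pickle; pickle.dump(w,open('pics/w2.pkl','wb'))
E
```

```text
clk 10.45 pos [0.4419 0.2915 0.2245] yaw 22.5 F [0.1 0.6 0.2] w 0.434 | tool shift mm [-1.8 -1.1 24.5] turn z rad None tilt [-0. -0. -1.] j [-0.39  0.33 -0.38  1.81  0.14  1.03 -2.  ]
(np.float64(319.45278488008745), np.float64(237.92119902744213))
```

View pics/w2.png

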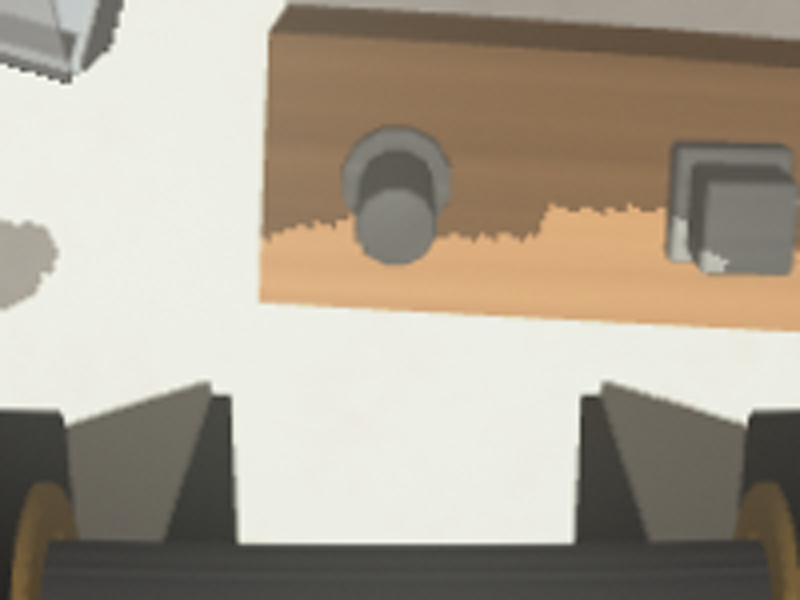

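The round knob top is at (319.1,236.6) in the wrist view, within about 1 mm of the prediction (319.5,237.9), and the square head is well to the right. I go down and grasp.

arm_command(
  targets=[
    [[-0.001,-0.001,0.035,0,0,0],[0,0,0.035,0,0,0],[0,0,0.03,0,0,0],[0,0,0.025,0,0,0],[0,0,0.0185,0,0,0],[0,0,0,0,0,0],[0,0,0,0,0,0]],
  ],
)

```text
clock: 11.38
position: [0.4406, 0.2925, 0.0819]
ee_rot: [-3.08, -0.618, -0.001]
force: [-0.3, 0.8, -0.1]
width: 0.435
gripper_force: 0.0
```

arm_command(
  targets=[
    [[0,0,0,0,0,0],[0,0,0,0,0,0],[0,0,0,0,0,0],[0,0,0,0,0,0]],
  ],
  jaw=0,
  newtons=15,
)

```text
clock: 11.88
position: [0.4404, 0.2922, 0.0815]
ee_rot: [-3.08, -0.619, -0.001]
force: [-0.1, -0.1, 3.3]
width: 0.169
gripper_force: 15.0
```

```bash
python3 - <<'E'
from h import *
plan(.4383,-.027,.18)
print(arm.observe()['gripper_force'])
E
```

```text
clk 11.88 pos [0.4404 0.2922 0.0815] yaw 22.72 F [-0.1 -0.1  3.3] w 0.169 | tool shift mm [-125.2  293.6  -98.6] turn z rad None tilt [ 0.  0. -1.] j [-0.44  0.51 -0.33  1.96  0.24  0.71 -2.09]
15.000371357737095
```

arm_command(
  targets=[
    [[0,0,-0.015,0,0,0],[0,0,-0.025,0,0,0],[0,0,-0.03,0,0,0],[0,0,-0.03,0,0,0],[0,0,0,0,0,0]],
  ],
)

```text
clock: 12.5
position: [0.4413, 0.2931, 0.1842]
ee_rot: [-3.078, -0.619, -0.007]
force: [0.2, 0.2, -0.9]
width: 0.172
gripper_force: 15.0
```

arm_command(
  targets=[
    [[-0.0125,0.0294,0,0,0,0],[-0.0125,0.0294,0,0,0,0],[-0.0125,0.0294,0,0,0,0],[-0.0125,0.0294,0,0,0,0],[-0.0125,0.0294,0,0,0,0],[-0.0125,0.0294,0,0,0,0],[-0.0125,0.0294,0,0,0,0],[-0.0125,0.0294,0,0,0,0],[-0.0125,0.0294,0,0,0,0],[-0.0125,0.0294,0,0,0,0]],
  ],
)

```text
clock: 13.75
position: [0.438, -0.0284, 0.1809]
ee_rot: [-3.08, -0.619, 0.001]
force: [1.2, -0.0, -0.7]
width: 0.171
gripper_force: 15.0
```

arm_command(
  targets=[
    [[0,0,0,0,0,0],[0,0,0,0,0,0]],
  ],
)

```text
clock: 14.0
position: [0.4383, -0.0269, 0.181]
ee_rot: [-3.08, -0.619, 0.001]
force: [-0.1, 0.3, -0.4]
width: 0.167
gripper_force: 15.0
```

```bash
python3 - <<'E'
from h import *
plan(.4383,-.027,.18)
w=grab('wrist'); s=grab('scene')
def c(im,x,y,w,h,k): return cv2.resize(im['pixels'][y:y+h,x:x+w,::-1],None,fx=k,fy=k,interpolation=cv2.INTER_CUBIC)
cv2.imwrite('pics/c5.png',np.hstack([c(w,270,200,100,150,4),c(s,340,120,100,150,4)]))
p=arm.observe()['position']; z=p[2]
for n,dz in(('knobtop',.0115),('collar top',-.0245),('tip',-.0745)): print(n,proj(w,[p[0],p[1],z+dz]),proj(s,[p[0],p[1],z+dz]))
print('hole',proj(w,[.4383,-.027,.048]),proj(s,[.4383,-.027,.048]))
E
```

```text
clk 14.0 pos [ 0.4383 -0.0269  0.181 ] yaw 22.73 F [-0.1  0.3 -0.4] w 0.167 | tool shift mm [-0.   0.1  1. ] turn z rad None tilt [-0.001  0.    -1.   ] j [ 0.16  0.23 -0.26  2.07  0.08  0.85 -1.32]
knobtop (np.float64(319.86665574841027), np.float64(330.64939779252893)) (np.float64(413.54796937674513), np.float64(164.4599936876474))
collar top (np.float64(320.1077588437774), np.float64(293.36280512661506)) (np.float64(411.238290425915), np.float64(183.72463550363804))
tip (np.float64(320.32819331358996), np.float64(259.77976381047927)) (np.float64(408.1702779429029), np.float64(209.31440916069755))
hole (np.float64(321.19544501348105), np.float64(235.3471399131723)) (np.float64(405.06009992155606), np.float64(237.65931662907698))
```

View pics/c5.png

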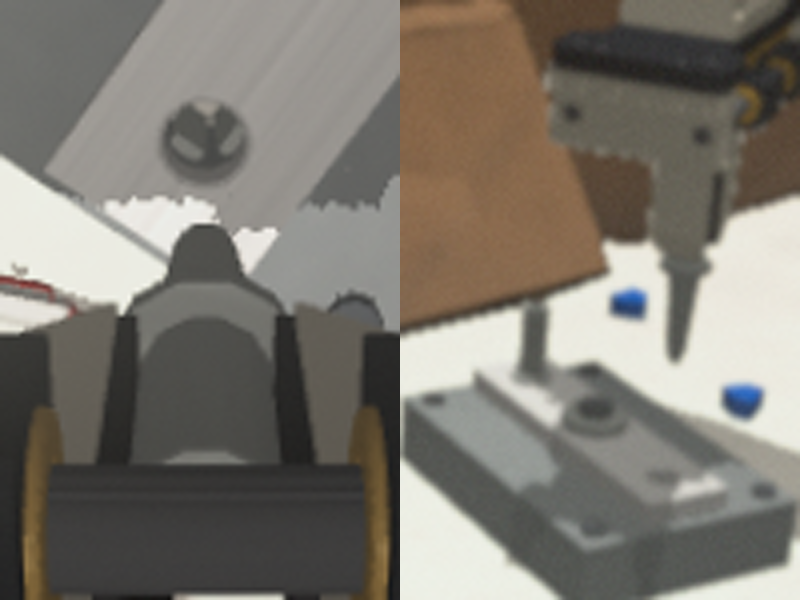

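The hole is at wrist (321.1,234.6), as predicted. The pin hangs straight over it, with its nose at scene (408.6,209.1) against a predicted (408.2,209.3). I lower it.

arm_command(
  targets=[
    [[0,0,0.02,0,0,0],[0,0,0.02,0,0,0],[0,0,0.015,0,0,0],[0,0,0.01,0,0,0],[0,0,0.005,0,0,0],[0,0,0,0,0,0]],
  ],
)

```text
clock: 14.85
position: [0.4386, -0.0272, 0.1112]
ee_rot: [-3.08, -0.62, 0.0]
force: [-0.1, -0.2, -0.4]
width: 0.167
gripper_force: 15.0
```

arm_command(
  targets=[
    [[0,0,0.005,0,0,0],[0,0,0.005,0,0,0],[0,0,0.004,0,0,0],[0,0,0.003,0,0,0],[0,0,0.002,0,0,0],[0,0,0,0,0,0]],
  ],
)

```text
clock: 15.6
position: [0.4383, -0.0274, 0.092]
ee_rot: [-3.08, -0.619, 0.001]
force: [-1.0, -0.0, -1.4]
width: 0.166
gripper_force: 15.0
```

```bash
python3 - <<'E'
from h import *
plan(.4383,-.027,.09)
E
```

```text
clk 15.6 pos [ 0.4383 -0.0274  0.092 ] yaw 22.73 F [-1.  -0.  -1.4] w 0.166 | tool shift mm [ 0.2 -0.3  2. ] turn z rad None tilt [-0.001 -0.    -1.   ] j [ 0.13  0.37 -0.24  2.17  0.15  0.62 -1.38]
```

arm_command(
  targets=[
    [[0,0,0.0015,0,0,0],[0,0,0.0015,0,0,0],[0,0,0,0,0,0],[0,0,0,0,0,0]],
  ],
)

```text
clock: 16.1
position: [0.4383, -0.0274, 0.0891]
ee_rot: [-3.08, -0.619, 0.001]
force: [-2.0, 1.8, -0.4]
width: 0.17
gripper_force: 15.0
```

arm_command(
  targets=[
    [[0,0,0,0,0,0],[0,0,0,0,0,0],[0,0,0,0,0,0],[0,0,0,0,0,0]],
  ],
  jaw=0.04,
)

```text
clock: 16.6
position: [0.4387, -0.0274, 0.0893]
ee_rot: [3.08, 0.619, 0.001]
force: [-0.0, 0.6, -0.6]
width: 0.438
gripper_force: 0.0
```

arm_command(
  targets=[
    [[0,0,-0.02,0,0,0],[0,0,-0.03,0,0,0],[0,0,-0.03,0,0,0],[0,0,0,0,0,0],[0,0,0,0,0,0]],
  ],
)

```text
clock: 17.23
position: [0.4383, -0.0275, 0.1688]
ee_rot: [3.08, 0.619, -0.0]
force: [0.6, -0.2, -0.8]
width: 0.433
gripper_force: 0.0
```

```bash
python3 - <<'E'
from h import *
plan(.4383,-.027,.12)
w=grab('wrist'); s=grab('scene')
def c(im,x,y,w,h,k): return cv2.resize(im['pixels'][y:y+h,x:x+w,::-1],None,fx=k,fy=k,interpolation=cv2.INTER_CUBIC)
cv2.imwrite('pics/c6.png',np.hstack([c(w,270,200,100,150,4),c(s,340,150,100,150,4)]))
print([ (proj(w,[.4383,-.027,z]),proj(s,[.4383,-.027,z])) for z in (.099,.089)])
E
```

```text
clk 17.23 pos [ 0.4383 -0.0275  0.1688] yaw 22.72 F [ 0.6 -0.2 -0.8] w 0.433 | tool shift mm [ 0.2 -0.4 48.8] turn z rad None tilt [-0. -0. -1.] j [ 0.16  0.25 -0.26  2.09  0.09  0.82 -1.33]
[((np.float64(320.2540057746832), np.float64(262.5546233338061)), (np.float64(408.01747052993), np.float64(213.0542796031257))), ((np.float64(320.28291554357554), np.float64(257.2480554908967)), (np.float64(407.4256496696695), np.float64(217.9781718397656)))]
```

View pics/c6.png

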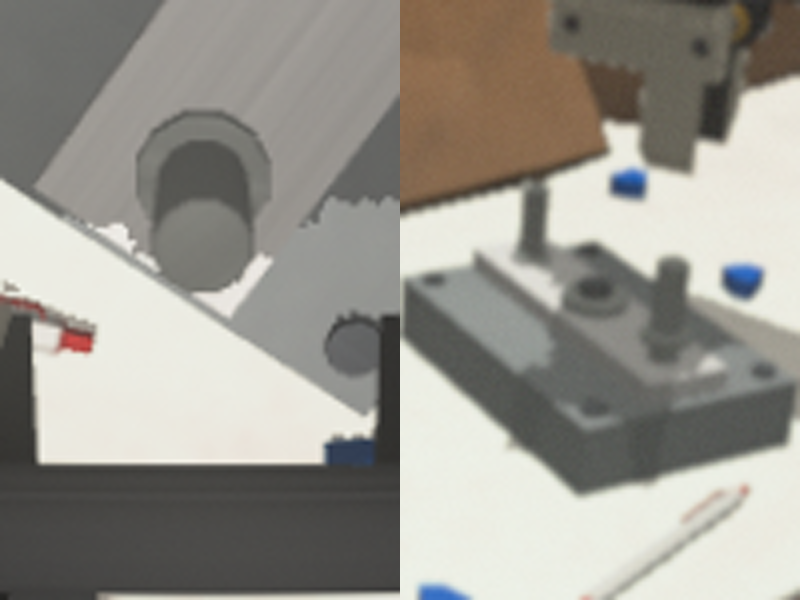

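The pin stands upright and loose, with its knob top at wrist (320.4,261.1) and scene (407.9,215.7), which puts it at z ≈ 0.096, or about 7–10 mm above home. I close the fingers and press from above.

arm_command(
  targets=[
    [[0,0,0,0,0,0],[0,0,0,0,0,0],[0,0,0,0,0,0],[0,0,0.02,0,0,0],[0,0,0.015,0,0,0],[0,0,0.005,0,0,0],[0,0,0,0,0,0]],
  ],
  jaw=0,
  newtons=20,
)

```text
clock: 18.2
position: [0.4385, -0.0274, 0.1292]
ee_rot: [-3.08, -0.619, 0.001]
force: [-0.5, -0.5, 0.1]
width: 0.005
gripper_force: 0.0
```

arm_command(
  targets=[
    [[0,0,0.004,0,0,0],[0,0,0.003,0,0,0],[0,0,0.003,0,0,0],[0,0,0.003,0,0,0],[0,0,0.002,0,0,0],[0,0,0.002,0,0,0],[0,0,0,0,0,0]],
  ],
)

```text
clock: 19.08
position: [0.4386, -0.0274, 0.1122]
ee_rot: [3.08, 0.619, 0.0]
force: [0.5, 0.0, 0.1]
width: 0.003
gripper_force: 0.7
```

arm_command(
  targets=[
    [[0,0,0.001,0,0,0],[0,0,0.001,0,0,0],[0,0,0.001,0,0,0],[0,0,0.001,0,0,0],[0,0,0,0,0,0]],
  ],
)

```text
clock: 19.7
position: [0.439, -0.0274, 0.1086]
ee_rot: [3.08, 0.619, 0.002]
force: [-1.2, 0.1, 6.1]
width: 0.004
gripper_force: 3.4
```

arm_command(
  targets=[
    [[0,0,0.001,0,0,0],[0,0,0.001,0,0,0],[0,0,0,0,0,0]],
  ],
)

```text
clock: 20.08
position: [0.4394, -0.0273, 0.1078]
ee_rot: [3.079, 0.619, 0.003]
force: [-5.2, 0.7, 28.8]
width: 0.006
gripper_force: 14.2
```

The force is 28.8 N at TCP 0.1078, so the tips are at 0.0888, against a home knob height of 0.089. The pin is seated, so I retreat and check.

arm_command(
  targets=[
    [[0,0,0.0003,0,0,0],[0,0,0,0,0,0],[0,0,-0.003,0,0,0],[0,0,-0.01,0,0,0],[0,0,-0.04,0,0,0],[0,0,-0.05,0,0,0],[-0.03,0,-0.03,0,0,0],[-0.03,0,0,0,0,0],[0,0,0,0,0,0]],
  ],
)

```text
clock: 21.2
position: [0.3815, -0.0514, 0.2394]
ee_rot: [3.08, 0.616, -0.0]
force: [0.3, 0.3, -0.5]
width: 0.003
gripper_force: 0.0
```

```bash
python3 - <<'E'
from h import *
plan(.4383,-.027,.12)
w=grab('wrist'); s=grab('scene')
def c(im,x,y,w,h,k): return cv2.resize(im['pixels'][y:y+h,x:x+w,::-1],None,fx=k,fy=k,interpolation=cv2.INTER_CUBIC)
u,v=map(int,proj(w,[.4383,-.027,.06])); x0,y0=max(u-50,0),max(v-50,0); print(x0,y0)
cv2.imwrite('pics/c7.png',np.hstack([c(w,x0,y0,100,150,4),c(s,355,190,100,150,4)]))
print([ (proj(w,[.4383,-.027,z]),proj(s,[.4383,-.027,z])) for z in (.089,.053,.048)])
E
```

```text
clk 21.2 pos [ 0.3815 -0.0514  0.2394] yaw 22.63 F [ 0.3  0.3 -0.5] w 0.003 | tool shift mm [ 61.9  -0.7 119.4] turn z rad None tilt [-0.    -0.001 -1.   ] j [ 0.24  0.06 -0.26  2.1   0.02  0.98 -1.2 ]
270 100
[((np.float64(320.00789302708466), np.float64(151.95212601662396)), (np.float64(407.4256496696695), np.float64(217.9781718397656))), ((np.float64(320.0865731489503), np.float64(150.45241509427888)), (np.float64(405.3434568036126), np.float64(235.30181481485818))), ((np.float64(320.09614678698017), np.float64(150.27001273551554)), (np.float64(405.06009992155606), np.float64(237.65931662907698)))]
```

View pics/c7.png

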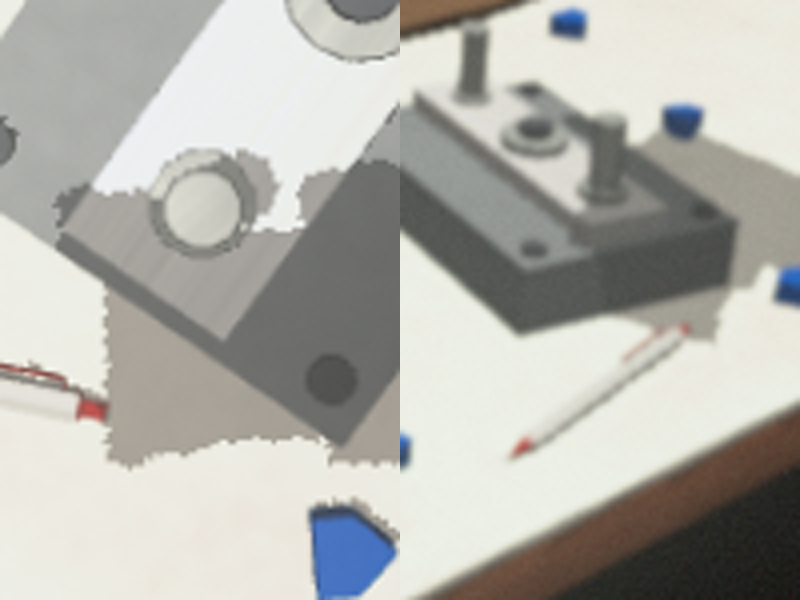

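The collar lies flat on the bar in both views, and the scene knob top is at (407,219.6), about 8 mm lower than before. One depth check of the knob top against the bar before I hand in.

```bash
python3 - <<'E'
from h import *
w=grab('wrist'); Rm,p=pose(w)
def hz(u,v):
    z=np.median(w['z_map'][v-1:v+2,u-1:u+2]); q,d=ray(w,u,v); c=Rm.T@d; return (q+d*z/c[2]).round(4)
f=lambda x,y:hz(int(270+x/4),int(100+y/4))
print('knob top',f(203,208),'bar',f(240,100),f(170,260+10),f(230,290),'collar',f(160,195),f(200,155),f(252,215),f(205,255))
E
```

```text
knob top [ 0.4402 -0.026   0.0878] bar [ 0.4644 -0.0252  0.0471] [ 0.4238 -0.0251  0.0469] [ 0.4248 -0.0391  0.0471] collar [ 0.4389 -0.017   0.052 ] [ 0.4503 -0.0216  0.0474] [ 0.4426 -0.0372  0.0514] [ 0.4326 -0.03    0.0881]
```

```bash
python3 -c "
from cell import arm; print(arm.sign_off())"
```

```text
the job is handed in; nothing more can be done
None
```

I swung the bar over the socket, stood the taper pin in it and let go, then pressed it home, and handed the job in at about 21 s: the knob top measures 40.8 mm above the bar (41 mm when fully home), and I never touched the square-headed pin.

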